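# Set two odd-shaped printing blocks into the one-way cutouts of a sloping inking stand

## Robot

A 6-joint arm with a two-finger parallel gripper is mounted at the origin on the work surface. World frame = base frame: x ahead of the robot, y to its left, z up, the work surface at z = 0. Lengths are in m, angles in rad, forces in N, time in s.
With the tool pointing down it reaches from about 0.35 to 0.775 m from the base axis. Payload 7.3 kg.
Tool frame: the origin (TCP) lies midway between the tips of the shut fingers; the grasp point (between the pads) lies 19 mm behind it; z points along the fingers, y is the line along which they close (so a half turn about z gives the same grasp; the last joint's range is limited). The gripper opens to 92 mm and grips with 3 to 60 N. Pads are 19 mm wide; open, the fingers measure 130 mm over their backs; the gripper's body (75 mm by 190 mm) begins 47 mm behind the grasp point.
Start: joints at [-1.471, 0.342, 1.524, -0, 1.275, -0.146], TCP at [0.128, -0.509, 0.227] pointing down, gripper open.
Joint ranges: [-2.53, 2.53], [-0.77, 2.02], [0.04, 2.7], [-1, 4.14], [0.28, 2.66], [-3.11, 3.11]. Speed limits (rad/s): [2.57, 2.57, 3.14, 3.14, 3.14, 3.14].

## Interface

Orientations are given as [roll, pitch, yaw] about the fixed x, y, z axes, in that order (R = Rz(yaw) Ry(pitch) Rx(roll)).
In Python, from cell import monitor, vision, workorder gives the robot as it stands.
- The arm moves only by the tool move_arm, never from a script. Its argument "rows" is a list of rows, each a list of 5 numbers: the shift along the world's x, y, z in mm, then the turn about the world's z in rad, then the closure, from -1 (fully open) to 1 (shut). A call has 1 to 12 rows; each row shifts and turns the commanded pose from where the row before left it; what a row does not reach is not made up. A row lasts 1/10 s, in which the tool goes at most 50 mm and 8.59 degrees, less where a joint would pass 70% of its speed; a pose out of reach is approached as far as the arm can. A call is refused whole if a number of a shift passes 50 or a number of a turn 0.15, either way. A call with a gripper value outside its range is refused whole. The fingers move at their own pace and stop on an object; "newtons" is the grip in N (left out, the last holds). Time passes only in rows, so rows that do not move let the fingers close. It gives the time, the measured TCP pose, the force, the opening and the grip force at its end, in the units of the state.
- monitor.observe(): the state, without advancing time (a new reading comes with each control period).
- vision.read_camera(name): name is "scene" or "side" or "wrist"; returns the picture (384x512x3 uint8, red, green, blue); there is no depth.
- vision.get_calibration(name): a dict with "K" (3x3 intrinsics, pixels), "T" (4x4, takes a point from camera to world coordinates); the wrist camera has in their place "mount" (4x4, takes a point from camera to tool coordinates, whose origin is the TCP and whose axes are the flange's). Camera axes: x right, y up, looking along -z (the intrinsics and any distortion apply to the point x, -y, -z); pixel columns grow to the right and rows downward; lengths in m; the calibration is good to about 2 mm. A picture is of the moment at which its call begins: read the wrist's pose just before it. get_calibration takes no time and is no camera call.
- workorder.hand_in(): hands the job in; it is judged then, once.
The state is a dict: "time": time; "qpos": joint angles; "qvel": joint speeds; "joint_efforts": joint torques, N m; "tool_pos": TCP position; "tool_rot": TCP orientation; "contact_force": force on the tool from outside, world axes, zero at the start; "torque": the same for the moment, N m; "opening": finger opening in m; "grip_force": force on a finger pad.
Only numpy, scipy, OpenCV 4.12 (cv2) and the standard library are available. Lean on these libraries where they do the work, as an engineer would, in place of code of your own. Each camera call takes 0.05 s, during which the arm holds its last target. There are 200 camera calls.

## Task

Put the two hand-printing blocks face down, grips outwards, into the sloping inking stand, each turned so that it drops fully home in the cutout of its own outline: the yellow L-shaped block first, then the blue lopsided T. Leave them lying flat on the ink pads, and leave everything else on the table standing where it is.

Things in the scene. Friction and masses are not known exactly. Their poses are not given: they have to be found in the camera images.
- block_ell: Yellow L-shaped hand-printing block: plate 16 mm thick, bar grip on its back, about 160 g. Origin: centre of its 96 x 70 mm bounding outline, on the underside; z towards the grip. Outline: strip x -48..48, y -35..5 mm plus tab x -48..14, y 5..35. Bar along x, 60 x 14 mm, centred x -6, y -4, from z 16 to 46. Starts flat, grip up, any heading, left or right of the stand.
- block_tee: Blue lopsided-T hand-printing block: plate 16 mm thick, bar grip on its back, about 160 g. Origin: centre of its 96 x 70 mm bounding outline, on the underside; z towards the grip. Outline: strip x -48..48, y -35..5 mm plus tab x 0..34, y 5..35. Bar along x, 60 x 14 mm, centred x 4, y -8, from z 16 to 46. Starts flat, grip up, any heading, left or right of the stand.
- block_ell_grip (a point): On the yellow block's bar grip, in the middle of its length and width, 38 mm above the block's underside (8 mm below the bar's top): where to pinch it across its 14 mm width.
- block_tee_grip (a point): The same point on the blue block's bar grip.
- block_ell_corner (a point): The yellow block's +x -y bottom corner (x 48, y -35, z 0 mm in the block).
- block_tee_corner (a point): The blue block's +x -y bottom corner (x 48, y -35, z 0 mm in the block).
- cradle: Plywood board of the sloping inking stand, fixed, 132 mm (x, up the slope) x 206 mm (y, across), tilted 0.42 rad (24 degrees), rising to the robot's left. Origin: mid-board at pocket-floor level, 50 mm above the table; z square out of the board. Two one-way cutouts with walls 10 mm high (block outlines plus 3 mm all round): L at y +50, T at y -50 mm. A seated plate stands 6 mm proud.
- lamp_shade (a point): Bottom centre of the stand's fixed lamp shade: 68 mm wide, 314 to 355 mm above the table, over the board's upper edge (75 mm up-slope of the board's middle, horizontally); its 12 mm post is 25 mm further up-slope than the shade's axis. In the way of an upright tool over the board; a tool square to the board passes clear of it. Axes: z up, x horizontal, up-slope.
- pocket_ell (a point): Centre of the L cutout's 102 x 76 mm bounding outline, on its black ink-pad floor, axes as the cradle's. The yellow block's origin and axes belong here (x on x, y on y, z on z); no other way round fits.
- pocket_tee (a point): Centre of the T cutout's 102 x 76 mm bounding outline, on its black ink-pad floor, axes as the cradle's. The blue block's origin and axes belong here (x on x, y on y, z on z); no other way round fits.
- pocket_ell_corner (a point): On the floor of the L cutout, where the yellow block's marked corner belongs.
- pocket_tee_corner (a point): On the floor of the T cutout, where the blue block's marked corner belongs.
- red_stamp: Bystander: red square stamp 56 x 56 mm with a turned knob, 50 mm high; loose. It has no place in the stand. Origin under its middle.
- ink_tin: Bystander: low ink tin, 68 mm wide, 55 mm high; loose, beside the left block. Origin under its middle.
- brush_jar: Bystander: glass jar 68 mm wide with three brushes, 162 mm high in all; loose, between robot and stand, on the left. Origin under its middle.
- ink_bottle: Bystander: ink bottle 56 mm wide, 150 mm high; loose, between robot and stand, on the right. Origin under its middle.
- brayer: Bystander: ink roller lying down, roller 36 mm thick and 90 mm wide along y at the origin, handle running 140 mm towards -x of its frame; loose. Origin on the table under the roller.
- tape_roll: Bystander: green roll of tape lying flat, 80 mm wide, 24 mm high; loose. Origin under its middle.
- palette_knife: Bystander: palette knife lying flat, about 270 mm long along its x, blade 65 mm wide; loose.
Things that resemble listed ones, but are neither listed nor needed, are in the scene too. Of the things that look like the block_tee, the larger one is meant.

How it is judged:
By the outcome, as a careful person would: the job done as asked, in the order asked, and still so for the second after the job is handed in, with the robot touching nothing.
It also fails if it takes over 72 s, if anything falls off the work surface, if the arm or the gripper's body presses on something with over 40 N, if the wrist force passes 120 N, or if a joint passes its speed limit or range.

## Working session

There is one attempt and no reset: what is moved stays moved. The work goes in short steps, Python scripts to look and compute and a tool call to move; the robot and the scene stay as the last step left them, time stands still between calls to the robot, and variables do not carry over. Pictures are saved under pics/ and viewed, at most 10 in all, crops included, and the job is handed in when it is done.

Besides the shell and the picture viewer there is one more tool, called after "Request:" by a JSON object that holds its "api" and its "payload", one argument or row to a line. move_arm: Moves the arm, as the interface text tells. Its arguments: {"type":"object","properties":{"rows":{"type":"array","items":{"type":"array","items":{"type":"number"}}},"newtons":{"type":"number"}},"required":["rows"]}

```bash
mkdir -p pics; ls; python3 - <<'E'
from cell import monitor, vision
import cv2,numpy as np
print(monitor.observe())
for n in ["scene","side","wrist"]:
    c=vision.get_calibration(n); print(n,{k:np.round(v,4).tolist() for k,v in c.items()})
    im=vision.read_camera(n); np.save(f"pics/{n}0.npy",im)
    cv2.imwrite(f"pics/{n}0.png",cv2.resize(im[:,:,::-1],(800,600),interpolation=cv2.INTER_CUBIC))
E
```

```text
pics
{'time': 0.0, 'qpos': array([-1.47098926e+00,  3.42686276e-01,  1.52499210e+00,  9.55769292e-06,
        1.27538440e+00, -1.45990962e-01]), 'qvel': array([-0.00028158, -0.00139619,  0.00050509,  0.00203291,  0.00034628,
       -0.00194019]), 'joint_efforts': array([ 1.17739437e-03, -4.31246495e+01, -2.44222856e+01,  7.18026306e-02,
        5.59141603e-02, -1.36496360e-04]), 'tool_pos': array([ 0.12773814, -0.50881969,  0.22607257]), 'tool_rot': array([-3.14013950e+00, -2.22904968e-04,  2.45795075e-01]), 'contact_force': array([-0.33075984,  0.46700236, -0.54506189]), 'torque': array([ 0.011467  , -0.00327649,  0.00582487]), 'grip_force': 0.0, 'opening': 0.09160711652705315}
scene {'K': [[402.5302, 0.0, 259.2536], [0.0, 402.5302, 194.2075], [0.0, 0.0, 1.0]], 'T': [[0.8387, -0.2738, 0.4707, 1.1302], [0.5441, 0.4587, -0.7025, -0.9296], [-0.0236, 0.8453, 0.5337, 0.9225], [0.0, 0.0, 0.0, 1.0]]}
side {'K': [[388.5418, 0.0, 256.59], [0.0, 388.5418, 193.899], [0.0, 0.0, 1.0]], 'T': [[-0.8793, 0.2841, -0.3823, -0.0479], [-0.4762, -0.5195, 0.7095, 1.0213], [0.003, 0.8059, 0.5921, 1.0531], [0.0, 0.0, 0.0, 1.0]]}
wrist {'K': [[268.0274, 0.0, 250.9857], [0.0, 268.0274, 187.3264], [0.0, 0.0, 1.0]], 'mount': [[-0.0, 0.9576, 0.2882, 0.0791], [1.0, 0.0001, -0.0003, 0.0015], [-0.0004, 0.2882, -0.9576, -0.1573], [0.0, 0.0, 0.0, 1.0]]}
```

View pics/scene0.png

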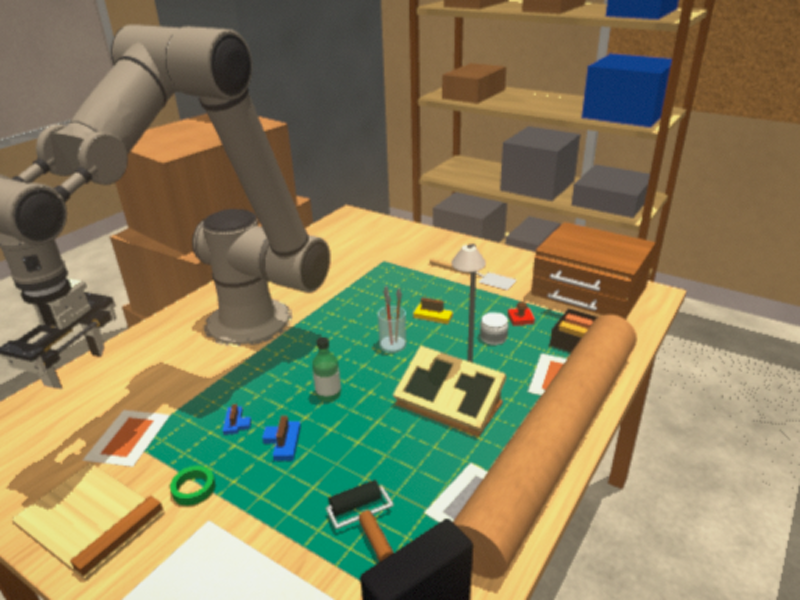

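View pics/side0.png

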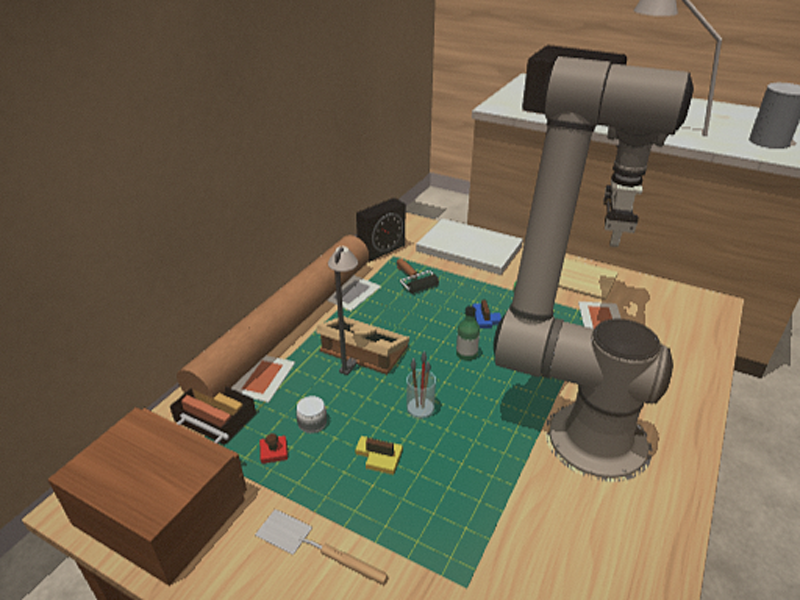

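```bash
cat > h.py <<'E'
import numpy as np, cv2
from cell import monitor, vision
from scipy.spatial.transform import Rotation as R
def wristT():
    s=monitor.observe(); T=np.eye(4); T[:3,:3]=R.from_euler('xyz',s['tool_rot']).as_matrix(); T[:3,3]=s['tool_pos']
    return T@vision.get_calibration('wrist')['mount']
def KT(n,T=None):
    c=vision.get_calibration(n); return c['K'],(wristT() if n=='wrist' else c['T']) if T is None else T
def ray(K,T,uv):
    uv=np.atleast_2d(uv).astype(float)
    d=np.c_[(uv[:,0]-K[0,2])/K[0,0],-(uv[:,1]-K[1,2])/K[1,1],-np.ones(len(uv))]@T[:3,:3].T
    return T[:3,3],d
def onz(K,T,uv,z):
    o,d=ray(K,T,uv); return o+d*((z-o[2])/d[:,2])[:,None]
def onplane(K,T,uv,p,n):
    o,d=ray(K,T,uv); return o+d*(((p-o)@n)/(d@n))[:,None]
def tri(r1,r2):
    (o1,d1),(o2,d2)=r1,r2; A=np.c_[d1[0],-d2[0]]; t=np.linalg.lstsq(A,o2-o1,rcond=None)[0]
    a,b=o1+t[0]*d1[0],o2+t[1]*d2[0]; return (a+b)/2,np.linalg.norm(a-b)
def proj(K,T,P):
    q=(np.atleast_2d(P)-T[:3,3])@T[:3,:3]; return np.c_[K[0,2]+K[0,0]*q[:,0]/-q[:,2],K[1,2]-K[1,1]*q[:,1]/-q[:,2]]
def mask(im,col):
    h=cv2.cvtColor(im,cv2.COLOR_RGB2HSV)
    lo,hi={'y':((22,150,110),(32,255,255)),'b':((100,150,60),(125,255,255))}[col]
    return cv2.morphologyEx(cv2.inRange(h,lo,hi),cv2.MORPH_OPEN,np.ones((2,2)))
def blobs(m,n=3):
    c,_=cv2.findContours(m,cv2.RETR_EXTERNAL,cv2.CHAIN_APPROX_NONE); return sorted(c,key=cv2.contourArea)[::-1][:n]
E
python3 - <<'E'
from h import *
np.set_printoptions(precision=4,suppress=True)
for n in ['scene','side']:
    im=np.load(f'pics/{n}0.npy'); K,T=KT(n)
    for c in 'yb':
        for b in blobs(mask(im,c)):
            if cv2.contourArea(b)<40: continue
            x,y,w,h=cv2.boundingRect(b); q=onz(K,T,[[x+w/2,y+h/2]],.012)[0]
            P=onz(K,T,b[:,0],.016)[:,:2].astype(np.float32); print(n,c,cv2.contourArea(b),(x,y,w,h),q, cv2.minAreaRect(P))
s=.64
Ks,Ts=KT('scene');Kd,Td=KT('side')
print('shade',tri(ray(Ks,Ts,[468*s,266*s]),ray(Kd,Td,[343*s,266*s])))
print('board mid',onz(Ks,Ts,[[452*s,385*s]],.06), onz(Kd,Td,[[364*s,335*s]],.06))
print('postbase',onz(Ks,Ts,[[471*s,358*s]],.0), onz(Kd,Td,[[346*s,370*s]],.0))
print('jar,bottle',onz(Ks,Ts,[[391*s,345*s],[327*s,392*s]],0),onz(Kd,Td,[[421*s,410*s],[468*s,354*s]],0))
E
```

```text
scene y 141.0 (266, 196, 24, 12) [0.4258 0.2582 0.012 ] ((0.4253784120082855, 0.255129873752594), (0.0971568301320076, 0.05954737216234207), 12.37026309967041)
scene b 1965.5 (374, 36, 56, 45) [0.1894 2.7899 0.012 ] ((0.11812418699264526, 2.9280221462249756), (0.4781171977519989, 1.607804298400879), 11.252738952636719)
scene b 431.5 (390, 0, 44, 13) [-0.5882  5.9577  0.012 ] ((-0.5986810326576233, 6.054440021514893), (0.6840464472770691, 1.330471396446228), 17.66918182373047)
scene b 204.0 (176, 271, 17, 25) [ 0.4116 -0.2948  0.012 ] ((0.4112439751625061, -0.29504844546318054), (0.041188597679138184, 0.10493911802768707), 31.68277359008789)
side b 70.5 (304, 195, 17, 14) [ 0.3795 -0.2913  0.012 ] ((0.3799693286418915, -0.2902921140193939), (0.06754088401794434, 0.09401939809322357), 28.521833419799805)
shade (array([0.6178, 0.0652, 0.306 ]), np.float64(0.0019155357147816012))
board mid [[ 0.6319 -0.0155  0.06  ]] [[ 0.6103 -0.0004  0.06  ]]
postbase [[0.5867 0.1598 0.    ]] [[0.6174 0.0801 0.    ]]
jar,bottle [[ 0.3918  0.1042  0.    ]
 [ 0.3688 -0.1198  0.    ]] [[ 0.3869  0.1124  0.    ]
 [ 0.3692 -0.1258  0.    ]]
```

Request:
{"api": "move_arm", "payload": {
  "rows": [
    [20,0,30,0,-1],
    [40,30,30,0,-1],
    [40,30,30,0,-1],
    [45,35,30,0,-1],
    [45,35,10,0,-1],
    [45,35,0,0,-1],
    [40,30,0,0,-1],
    [10,15,0,0,-1],
    [0,0,0,0,-1],
    [0,0,0,0,-1]
  ]
}}

```text
time: 1.15
tool_pos: [0.3795, -0.3247, 0.3399]
tool_rot: [-3.142, 0.001, 0.247]
contact_force: [-0.4, -0.6, 0.5]
opening: 0.0917
grip_force: 0.0
```

```bash
cat > snap.py <<'E'
import sys; from h import *
np.set_printoptions(precision=4,suppress=True)
n=sys.argv[1]; T=wristT(); im=vision.read_camera('wrist'); np.savez(f'pics/{n}.npz',im=im,T=T)
cv2.imwrite(f'pics/{n}.png',im[:,:,::-1]); s=monitor.observe(); print(s['time'],s['tool_pos'],s['tool_rot'],s['qpos'])
E
python3 snap.py w1
```

```text
1.2 [ 0.3791 -0.3253  0.3399] [3.1415 0.0006 0.2454] [-0.8623  0.2306  1.3698 -0.0006  1.5415  0.4632]
```

Request:
{"api": "move_arm", "payload": {
  "rows": [
    [30,45,0,0,-1],
    [30,45,0,0,-1],
    [30,45,0,0,-1],
    [10,45,0,0,-1],
    [0,45,0,0,-1],
    [0,10,0,0,-1],
    [0,0,0,0,-1],
    [0,0,0,0,-1]
  ]
}}

```text
time: 2.0
tool_pos: [0.4727, -0.1016, 0.3401]
tool_rot: [3.141, 0.0, 0.244]
contact_force: [-0.2, -1.2, -0.6]
opening: 0.0918
grip_force: 0.0
```

```bash
python3 snap.py w2
```

```text
2.05 [ 0.4727 -0.1018  0.34  ] [3.1409 0.0003 0.2435] [-0.3702  0.1987  1.4104 -0.0007  1.5323  0.9571]
```

Request:
{"api": "move_arm", "payload": {
  "rows": [
    [-30,40,0,0,-1],
    [-30,45,0,0,-1],
    [-20,45,0,0,-1],
    [0,45,0,0,-1],
    [0,45,0,0,-1],
    [0,45,0,0,-1],
    [0,35,0,0,-1],
    [0,0,0,0,-1],
    [0,0,0,0,-1]
  ]
}}

```text
time: 2.95
tool_pos: [0.3957, 0.1959, 0.3398]
tool_rot: [3.141, 0.001, 0.246]
contact_force: [-0.4, -0.3, 0.4]
opening: 0.0917
grip_force: 0.0
```

```bash
python3 snap.py w3; python3 - <<'E'
import cv2,numpy as np
a=[cv2.imread(f'pics/w{i}.png') for i in (1,2,3)]
cv2.imwrite('pics/c1.png',np.vstack([np.hstack([cv2.resize(a[0],(400,300)),cv2.resize(a[2],(400,300))])]))
E
```

```text
3.0 [0.3957 0.1954 0.3399] [3.1408 0.0006 0.2443] [ 0.2853  0.1158  1.5111 -0.0008  1.5153  1.6118]
```

View pics/c1.png

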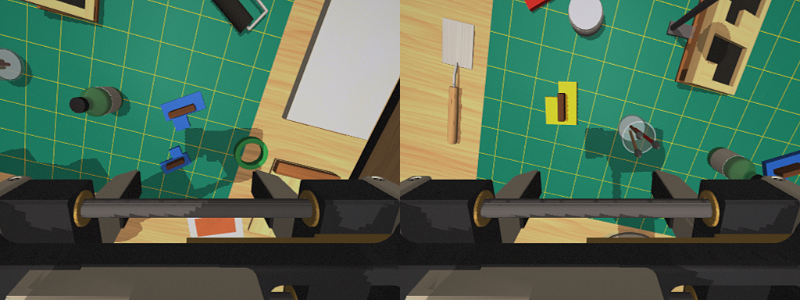

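View pics/w2.png

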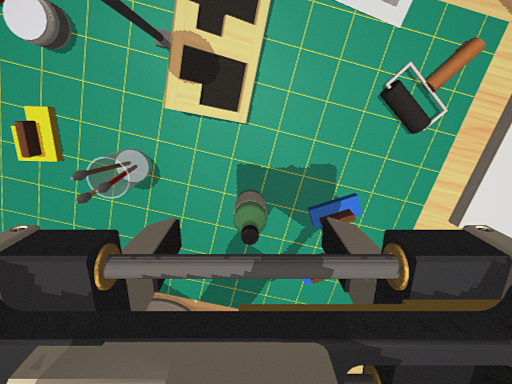

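```bash
cat >> h.py <<'E'
def rect(im,K,T,col,z=.016,near=None):
    """bounding rect of the plate's coloured contour on z"""
    bs=[b for b in blobs(mask(im,col)) if cv2.contourArea(b)>100]
    out=[]
    for b in bs:
        P=onz(K,T,b[:,0],z)[:,:2]; M=(P*1000).astype(np.float32)
        ap=cv2.approxPolyDP(M,6,True)[:,0]
        out.append((cv2.contourArea(b),cv2.minAreaRect(M),ap))
    return out
E
python3 - <<'E'
from h import *
np.set_printoptions(precision=1,suppress=True)
K=vision.get_calibration('wrist')['K']
for n,c in (('w3','y'),('w1','b')):
    d=np.load(f'pics/{n}.npz')
    for r in rect(d['im'],K,d['T'],c): print(n,r[0],r[1],'\n',r[2])
d=np.load('pics/w2.npz'); im=d['im']
px=np.array([[174,0],[166,106],[245,122],[264,0]])
print(onz(K,d['T'],px[[1]],.09)*1e3,onz(K,d['T'],px[[2]],.033)*1e3, onz(K,d['T'],[[168,38]],0)*1e3)
E
```

```text
w3 1252.5 ((409.6126403808594, 278.4756774902344), (94.6324691772461, 68.98233032226562), 12.522183418273926) 
 [[454.1 291.7]
 [434.5 287.8]
 [427.9 265.1]
 [379.6 255. ]
 [369.  274.9]
 [422.  288.9]
 [415.6 314.4]
 [356.6 302. ]
 [371.5 234.7]
 [463.3 255.1]]
w1 1088.5 ((386.8413391113281, -299.933349609375), (70.46833038330078, 96.5581283569336), 32.77709197998047) 
 [[ 440.6 -321.8]
 [ 390.3 -241.5]
 [ 358.4 -260.9]
 [ 362.3 -276.6]
 [ 340.6 -288.9]
 [ 357.8 -318.7]
 [ 386.5 -306.2]
 [ 365.4 -274.1]
 [ 374.7 -259.3]
 [ 413.5 -312.4]
 [ 396.1 -322.2]
 [ 408.2 -341.2]]
w1 708.0 ((268.6905517578125, -298.7521057128906), (54.83467102050781, 73.51625061035156), 38.742462158203125) 
 [[ 305.  -304.6]
 [ 291.8 -284.4]
 [ 271.6 -294.5]
 [ 250.6 -269.6]
 [ 227.2 -288.2]
 [ 268.9 -342.4]
 [ 292.2 -326.9]
 [ 289.5 -315.9]]
[[520.8  35.9  90. ]] [[523.4 -80.5  33. ]] [[622.4  75.6   0. ]]
```

Request:
{"api": "move_arm", "payload": {
  "rows": [
    [-5,30,-45,0,-1],
    [-5,30,-45,0,-1],
    [0,0,-45,0,-1],
    [0,0,0,0,-1],
    [0,0,0,0,-1]
  ]
}}

```text
time: 3.5
tool_pos: [0.3868, 0.2507, 0.2132]
tool_rot: [3.141, 0.0, 0.244]
contact_force: [0.6, 1.2, -0.3]
opening: 0.092
grip_force: 0.0
```

```bash
python3 snap.py w4;python3 - <<'E'
from h import *
np.set_printoptions(precision=1,suppress=True)
K=vision.get_calibration('wrist')['K']
d=np.load('pics/w4.npz')
for r in rect(d['im'],K,d['T'],'y'): print(r[0],r[1],'\n',r[2])
print('cam',d['T'][:3,3])
cv2.imwrite('pics/w4c.png',cv2.resize(d['im'][60:260,100:400,::-1],(600,400),interpolation=cv2.INTER_CUBIC))
E
```

```text
3.55 [0.3876 0.2512 0.2143] [-3.1415 -0.0029  0.2435] [ 0.409   0.2365  1.7101 -0.0004  1.1921  1.7365]
1247.5 ((415.9693603515625, 264.13604736328125), (91.75234985351562, 38.867919921875), 13.950296401977539) 
 [[455.9 293.5]
 [432.9 288.4]
 [432.7 268.4]
 [380.2 252.9]
 [378.2 260.8]
 [370.3 257.5]
 [380.2 252.9]
 [379.7 237.3]
 [463.9 256.3]]
882.0 ((390.2579345703125, 295.2454833984375), (62.334922790527344, 29.43657112121582), 12.595189094543457) 
 [[417.  315.5]
 [357.8 302.3]
 [360.4 291.7]
 [375.4 289.3]
 [374.3 282.2]
 [361.  283.4]
 [377.  277.2]
 [422.7 287.4]]
cam [0.5 0.3 0.4]
```

View pics/w4c.png

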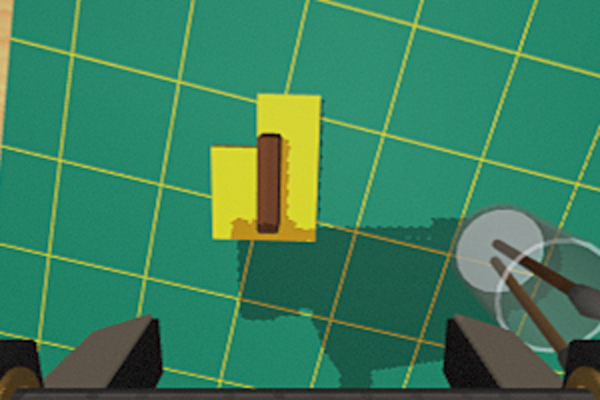

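```bash
cat >> h.py <<'E'
def fit2d(src,dst):
    """rigid 2D fit: returns heading, translation, residuals"""
    s,d=np.asarray(src,float)[:,:2],np.asarray(dst,float)[:,:2]; a,b=s-s.mean(0),d-d.mean(0)
    th=np.arctan2((a[:,0]*b[:,1]-a[:,1]*b[:,0]).sum(),(a*b).sum()); c,q=np.cos(th),np.sin(th); M=np.array([[c,-q],[q,c]])
    t=d.mean(0)-M@s.mean(0); return th,t,d-(s@M.T+t),M
E
python3 - <<'E'
from h import *
np.set_printoptions(precision=1,suppress=True)
K=vision.get_calibration('wrist')['K']
d=np.load('pics/w4.npz')
px=np.array([[257,94],[321,95],[316,241],[212,239],[211,147]])/2+[100,60]
W=onz(K,d['T'],px,.016)*1e3
th,t,r,M=fit2d([[48,5],[48,-35],[-48,-35],[-48,35],[14,35]],W)
print(th,t,r,'grip',t+M@[-6,-4])
bx=np.array([[260,134],[281,134],[279,231],[257,232]])/2+[100,60]
print('bar', (onz(K,d['T'],bx,.046)*1e3).mean(0))
E
```

```text
0.2174004035508243 [411.1 280.3] [[-0.3  0.1]
 [ 0.3 -0.4]
 [ 0.4 -0.4]
 [-0.3  0.7]
 [-0.1 -0. ]] grip [406.1 275.1]
bar [407.9 274.7  46. ]
```

Request:
{"api": "move_arm", "payload": {
  "rows": [
    [10,12,-30,-0.026,-1],
    [8,12,-30,0,-1],
    [0,0,-30,0,-1],
    [0,0,-30,0,-1],
    [0,0,-20,0,-1],
    [0,0,0,0,-1],
    [0,0,0,0,-1]
  ]
}}

```text
time: 4.25
tool_pos: [0.4059, 0.2762, 0.0744]
tool_rot: [-3.141, -0.004, 0.219]
contact_force: [0.4, -0.2, -0.5]
opening: 0.0923
grip_force: 0.0
```

Request:
{"api": "move_arm", "payload": {
  "rows": [
    [0,-1,-25,0,-1],
    [0,0,-20,0,-1],
    [0,0,-8.5,0,-1],
    [0,0,0,0,-1],
    [0,0,0,0,1],
    [0,0,0,0,1],
    [0,0,0,0,1],
    [0,0,0,0,1],
    [0,0,0,0,1]
  ],
  "newtons": 25
}}

```text
time: 5.15
tool_pos: [0.404, 0.275, 0.019]
tool_rot: [3.142, -0.0, 0.22]
contact_force: [-1.0, -0.4, -0.2]
opening: 0.0564
grip_force: 0.0
```

Request:
{"api": "move_arm", "payload": {
  "rows": [
    [0,0,0,0,1],
    [0,0,0,0,1],
    [0,0,0,0,1],
    [0,0,0,0,1],
    [0,0,0,0,1],
    [0,0,0,0,1],
    [0,0,0,0,1]
  ]
}}

```text
time: 5.85
tool_pos: [0.4039, 0.275, 0.0188]
tool_rot: [3.142, -0.0, 0.22]
contact_force: [-0.1, 0.9, 0.1]
opening: 0.0138
grip_force: 25.0
```

Request:
{"api": "move_arm", "payload": {
  "rows": [
    [0,0,30,0,1],
    [0,0,45,0,1],
    [0,0,45,0,1],
    [0,0,45,0,1],
    [0,-20,45,0,1],
    [10,-40,45,0,1],
    [10,-45,45,0,1],
    [10,-45,30,0,1],
    [10,-45,20,0,1],
    [20,-45,0,0,1],
    [20,-45,0,0,1],
    [20,-45,0,0,1]
  ]
}}

```text
time: 7.05
tool_pos: [0.4989, -0.0354, 0.3477]
tool_rot: [-3.142, 0.0, 0.22]
contact_force: [0.6, 0.8, -2.3]
opening: 0.014
grip_force: 25.0
```

Request:
{"api": "move_arm", "payload": {
  "rows": [
    [20,-20,0,-0.1,1],
    [15,0,0,-0.1,1],
    [0,0,0,0,1],
    [0,0,0,0,1],
    [0,0,0,0,1]
  ]
}}

```text
time: 7.55
tool_pos: [0.5331, -0.0528, 0.3477]
tool_rot: [-3.142, 0.001, 0.022]
contact_force: [-0.1, -0.7, -2.0]
opening: 0.0138
grip_force: 25.0
```

```bash
python3 snap.py w5; python3 - <<'E'
from h import *
im=np.load('pics/w5.npz')['im']
cv2.imwrite('pics/w5c.png',cv2.resize(im[0:220,60:360,::-1],(800,587),interpolation=cv2.INTER_CUBIC))
E
```

```text
7.6 [ 0.5332 -0.0528  0.348 ] [3.1415 0.0001 0.0222] [-0.2416  0.301   1.2535 -0.0002  1.5872  1.307 ]
```

View pics/w5c.png

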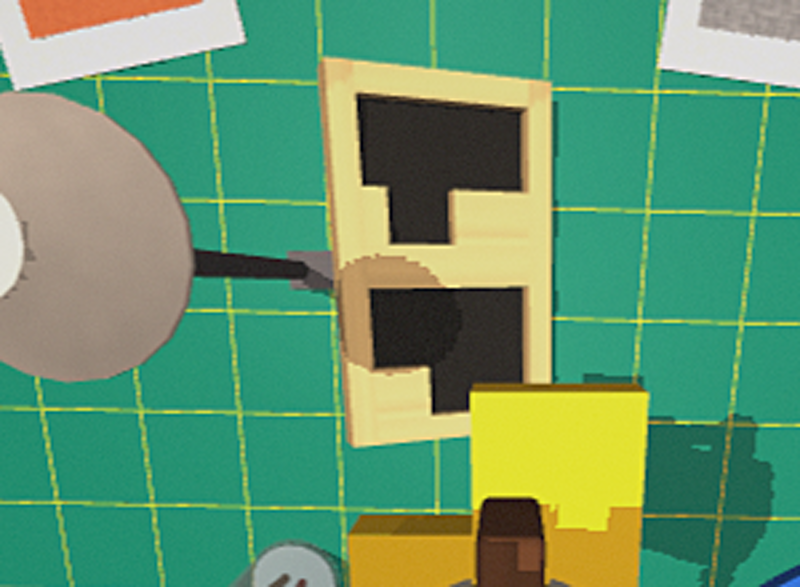

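```bash
python3 - <<'E'
from h import *
np.set_printoptions(precision=1,suppress=True)
K=vision.get_calibration('wrist')['K']
d=np.load('pics/w5.npz');T=d['T']; s=300/800
P=np.array([[352,446,66,103],[338,65,66,-103],[552,82,-66,-103],[372,367,51,58],[432,368,17,58],[432,412,17,88],[360,186,51,-42],[390,186,37,-42],[390,243,37,-12],[370,289,51,12]],float)
px=P[:,:2]*s+[60,0]
x0,y0,yaw=.62,-.015,1.57
for k in range(8):
    Rc=(R.from_euler('z',yaw)*R.from_euler('y',-.42)).as_matrix()
    c=np.array([x0,y0,.05]); W=onplane(K,T,px,c+Rc[:,2]*.01,Rc[:,2])
    th,t,r,M=fit2d(P[:,2:],((W-c)@Rc)[:,:2]*1e3)
    yaw+=th; dd=Rc[:,:2]@t/1e3; x0+=dd[0]; y0+=dd[1]
print('cradle',x0*1e3,y0*1e3,yaw,'tvec',t); print(r)
np.save('cradle.npy',[x0,y0,yaw])
for n,y in(('ell',50),('tee',-50)): print(n,(c+Rc@[0,y/1e3,0])*1e3)
# held block: strip end corners, top plane
zt=.348+.019-.022
print(onz(K,T,np.array([[471,391],[648,391]])*s+[60,0],zt)*1e3)
E
```

```text
cradle 621.5970625029878 -15.010291250315577 1.5939096253001075 tvec [-0.  0.]
[[ 0.9 -0.4]
 [-4.7  3.8]
 [ 2.3 -0.5]
 [ 1.2 -1.5]
 [-1.6  0.8]
 [-0.7 -2.3]
 [ 2.3  0.4]
 [-0.5 -0.4]
 [ 1.  -0.5]
 [-0.1  0.5]]
ell [571.6 -16.2  50. ]
tee [671.6 -13.9  50. ]
[[589.5 -44.2 345. ]
 [590.4 -83.8 345. ]]
```

```bash
python3 - <<'E'
from h import *
np.set_printoptions(precision=1,suppress=True)
q=np.array([[.342686,1.524992],[.2306,1.3698],[.1987,1.4104],[.1158,1.5111],[.2365,1.7101],[.301,1.2535]])
p=np.array([[.12774,-.50882,.22607],[.3791,-.3253,.3399],[.4727,-.1018,.34],[.3957,.1954,.3399],[.3876,.2512,.2143],[.5332,-.0528,.348]])
r=np.hypot(p[:,0],p[:,1]); a,b=q[:,0],q.sum(1)
# r=a1+L2 sin a+L3 sin b + L4 cos b ; z=c+L2 cos a+L3 cos b - L4 sin b
o=np.ones(6);O=0*o
A=np.vstack([np.c_[o,O,np.sin(a),np.sin(b),np.cos(b)],np.c_[O,o,np.cos(a),np.cos(b),-np.sin(b)]])
x,res,rk,sv=np.linalg.lstsq(A,np.r_[r,p[:,2]],rcond=None); print('a1,c,L2,L3,L4',x*1e3,res,sv)
Ks,Ts=KT('scene');Kd,Td=KT('side');s=.64
for u,v in (((30,213),(645,108)),((40,213),(688,105)),((35,285),(630,175))): print(tri(ray(Ks,Ts,np.array(u)*s),ray(Kd,Td,np.array(v)*s)))
c=np.load('cradle.npy'); print(c)
K=vision.get_calibration('wrist')['K'];T=np.load('pics/w5.npz')['T']
# shade top centre, lateral extent (white top approx crop x190 edge)
print('shade edge at z355/z314', onz(K,T,np.array([[192,240]])*.375+[60,0],.314)*1e3)
# scene/side shade rim
print(tri(ray(Ks,Ts,np.array([468,268])*s),ray(Kd,Td,np.array([343,267])*s)))
# refit cradle without the doubtful corner
P=np.array([[352,446,66,103],[552,82,-66,-103],[372,367,51,58],[432,368,17,58],[432,412,17,88],[360,186,51,-42],[390,186,37,-42],[390,243,37,-12],[370,289,51,12]],float)
px=P[:,:2]*.375+[60,0]; x0,y0,yaw=c
for k in range(8):
    Rc=(R.from_euler('z',yaw)*R.from_euler('y',-.42)).as_matrix()
    cc=np.array([x0,y0,.05]); W=onplane(K,T,px,cc+Rc[:,2]*.01,Rc[:,2])
    th,t,rr,M=fit2d(P[:,2:],((W-cc)@Rc)[:,:2]*1e3)
    yaw+=th; dd=Rc[:,:2]@t/1e3; x0+=dd[0]; y0+=dd[1]
print(x0,y0,yaw); print(rr); np.save('cradle.npy',[x0,y0,yaw])
print('ell TCP target',(cc+Rc@[-.0083,.046,.038]-[0,0,.019])*1e3)
E
```

```text
a1,c,L2,L3,L4 [  7.7 -90.6 498.5 379.4  43.6] [0.] [4.2 3.5 0.3 0.3 0.1]
(array([ 0.1, -0.5,  0.6]), np.float64(0.04906877268233727))
(array([ 0.1, -0.5,  0.6]), np.float64(0.11748152264333446))
(array([ 0.1, -0.5,  0.4]), np.float64(0.004457857771353105))
[ 0.6 -0.   1.6]
shade edge at z355/z314 [[621.4  27.8 314. ]]
(array([0.6, 0.1, 0.3]), np.float64(0.001697744159183512))
0.6222221338150025 -0.014384967354683994 1.6021022983457405
[[ 1.2 -0.3]
 [ 0.7  0.5]
 [ 1.1 -1.2]
 [-1.7  1.3]
 [-0.6 -1.8]
 [ 1.3  0.7]
 [-1.5 -0. ]
 [ 0.2 -0.1]
 [-0.6  0.8]]
ell TCP target [577.  -38.9  62.3]
```

Request:
{"api": "move_arm", "payload": {
  "rows": [
    [4,-4,0,0.143,1],
    [4,-4,0,0.143,1],
    [4,-4,0,0.143,1],
    [4,-4,0,0.143,1],
    [4,-4,0,0.143,1],
    [4,-4,0,0.143,1],
    [4,-4,0,0.143,1],
    [4,-4,0,0.143,1],
    [4,-4,0,0.143,1],
    [4,-4,0,0.143,1],
    [4,-4,0,0.146,1],
    [0,0,0,0,1]
  ]
}}

```text
time: 8.8
tool_pos: [0.5777, -0.0972, 0.3479]
tool_rot: [3.141, 0.0, 1.598]
contact_force: [-0.1, 0.3, -1.8]
opening: 0.014
grip_force: 25.0
```

Request:
{"api": "move_arm", "payload": {
  "rows": [
    [0,0,-40,0,1],
    [0,0,-40,0,1],
    [0,0,-40,0,1],
    [0,0,-40,0,1],
    [0,0,-28,0,1],
    [0,0,0,0,1],
    [0,0,0,0,1]
  ]
}}

```text
time: 9.5
tool_pos: [0.5781, -0.0972, 0.1608]
tool_rot: [3.141, 0.0, 1.594]
contact_force: [-0.1, 0.7, -1.8]
opening: 0.0139
grip_force: 25.0
```

Request:
{"api": "move_arm", "payload": {
  "rows": [
    [0,25,0,0,1],
    [0,25,-5,0,1],
    [0,7,-5,0,1],
    [0,0,0,0,1],
    [0,0,0,0,1]
  ]
}}

```text
time: 10.0
tool_pos: [0.5785, -0.0411, 0.151]
tool_rot: [3.14, 0.001, 1.596]
contact_force: [0.6, 0.0, -2.0]
opening: 0.0139
grip_force: 25.0
```

```bash
python3 snap.py w6; python3 - <<'E'
from h import *
im=np.load('pics/w6.npz')['im']; K,T=KT('wrist')
# expected px of pocket rim and held block for orientation
x0,y0,yaw=np.load('cradle.npy');Rc=(R.from_euler('z',yaw)*R.from_euler('y',-.42)).as_matrix();c=np.array([x0,y0,.05])
Q=lambda a:proj(K,T,c+np.array(a)/1e3@Rc.T)
print('rim L',Q([[51,12,10],[51,58,10],[17,58,10],[17,88,10],[66,103,10],[66,-103,10]]).round())
cv2.imwrite('pics/w6c.png',cv2.resize(im[:,:,::-1],(768,576),interpolation=cv2.INTER_CUBIC))
E
```

```text
10.05 [ 0.5785 -0.0413  0.1508] [3.1397 0.0008 1.595 ] [-0.2032  0.5077  1.4805 -0.0004  1.1514 -0.2273]
rim L [[288. 117.]
 [232. 118.]
 [234. 152.]
 [201. 153.]
 [174. 101.]
 [436.  99.]]
```

View pics/w6c.png

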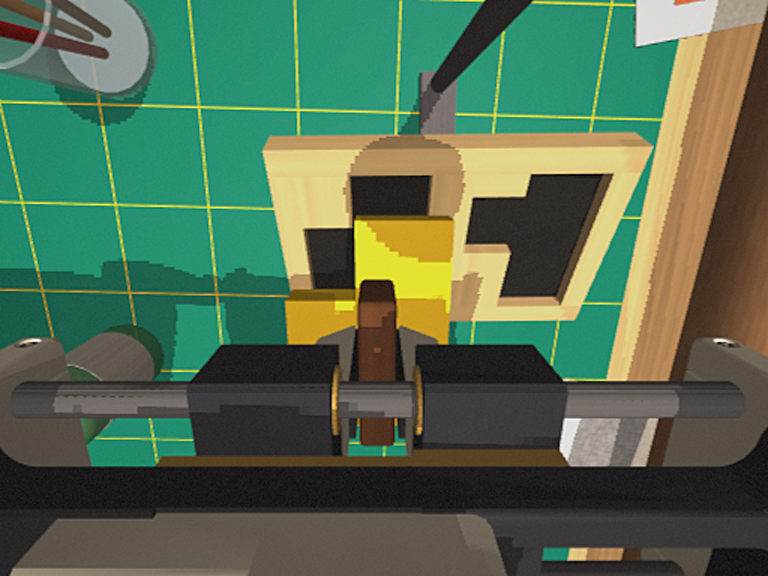

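```bash
python3 - <<'E'
from h import *
np.set_printoptions(precision=1,suppress=True)
d=np.load('pics/w6.npz');K,T=vision.get_calibration('wrist')['K'],d['T']
W=onz(K,T,np.array([[355,218],[453,217]])/1.5,.1478)*1e3;print(W, np.linalg.norm(W[1]-W[0]))
x0,y0,yaw=np.load('cradle.npy')
# in tool axes rel. to TCP
s=np.array([578.5,-41.3]);u=np.array([np.cos(1.595),np.sin(1.595)]);v=np.array([-u[1],u[0]])
print([( (w[:2]-s)@u,(w[:2]-s)@v) for w in W])
# cradle-axes horizontal
for yw in (1.595,1.602):
    u=np.array([np.cos(yw),np.sin(yw)]);v=np.array([-u[1],u[0]])
    print([((w[:2]-1e3*np.array([x0,y0]))@u,(w[:2]-1e3*np.array([x0,y0]))@v) for w in W],((s-1e3*np.array([x0,y0]))@v))
E
```

```text
[[569.9  13.4 147.8]
 [608.9  14.8 147.8]] 38.99910539995154
[(np.float64(54.926138032137736), np.float64(7.257349139558619)), (np.float64(55.32822876740744), np.float64(-31.739683376225706))]
[(np.float64(29.077121573968228), np.float64(51.61805602956088)), (np.float64(29.479212309237937), np.float64(12.621023513776557))] 44.360706890002255
[(np.float64(29.43773262878054), np.float64(51.41325320357237)), (np.float64(29.56683651458187), np.float64(12.4143614990226))] 44.54056169463007
```

Request:
{"api": "move_arm", "payload": {
  "rows": [
    [-2.7,7,-15,0.004,1],
    [0,0,-20,0,1],
    [0,0,-15,0,1],
    [0,0,-6,0,1],
    [0,0,0,0,1]
  ],
  "newtons": 18
}}

```text
time: 10.55
tool_pos: [0.575, -0.0341, 0.0933]
tool_rot: [-3.141, -0.0, 1.599]
contact_force: [0.1, -0.8, -1.8]
opening: 0.0143
grip_force: 18.0
```

Request:
{"api": "move_arm", "payload": {
  "rows": [
    [0,0,-3,0,1],
    [0,0,-3,0,1],
    [0,0,-3,0,1],
    [0,0,0,0,1]
  ]
}}

```text
time: 10.95
tool_pos: [0.5751, -0.0334, 0.0846]
tool_rot: [-3.141, -0.0, 1.6]
contact_force: [-0.7, 0.3, -1.8]
opening: 0.0138
grip_force: 18.0
```

Request:
{"api": "move_arm", "payload": {
  "rows": [
    [0.8,0,-2.5,0,1],
    [0,0,-2.5,0,1],
    [0,0,0,0,1]
  ]
}}

```text
time: 11.25
tool_pos: [0.5759, -0.0348, 0.0803]
tool_rot: [3.142, 0.002, 1.6]
contact_force: [-2.5, -5.7, 2.8]
opening: 0.0138
grip_force: 18.0
```

Request:
{"api": "move_arm", "payload": {
  "rows": [
    [0,-0.5,-2.5,0,1],
    [0,-0.5,-2.5,0,1],
    [0,0,0,0,1]
  ]
}}

```text
time: 11.55
tool_pos: [0.576, -0.0361, 0.0754]
tool_rot: [3.141, 0.003, 1.6]
contact_force: [-3.2, -6.5, 3.3]
opening: 0.014
grip_force: 18.0
```

Request:
{"api": "move_arm", "payload": {
  "rows": [
    [0,-0.5,-2.5,0,1],
    [0,-0.5,-2.5,0,1],
    [0,0,0,0,1]
  ]
}}

```text
time: 11.85
tool_pos: [0.5762, -0.037, 0.0704]
tool_rot: [3.141, 0.002, 1.6]
contact_force: [-3.2, -5.0, 2.7]
opening: 0.0139
grip_force: 20.0
```

Request:
{"api": "move_arm", "payload": {
  "rows": [
    [0,-0.7,-2.5,0,1],
    [0,-0.7,-2.5,0,1],
    [0,0,0,0,1]
  ]
}}

```text
time: 12.15
tool_pos: [0.5764, -0.0377, 0.0661]
tool_rot: [3.14, 0.001, 1.6]
contact_force: [-3.8, -4.0, 8.4]
opening: 0.014
grip_force: 23.6
```

Request:
{"api": "move_arm", "payload": {
  "rows": [
    [-0.7,0,-1.5,0,1],
    [0,-0.5,-1.5,0,1],
    [0,0,0,0,1]
  ]
}}

```text
time: 12.45
tool_pos: [0.5764, -0.0377, 0.0659]
tool_rot: [3.137, 0.001, 1.6]
contact_force: [-9.4, 0.5, 27.2]
opening: 0.0138
grip_force: 24.1
```

```bash
python3 snap.py w7; python3 - <<'E'
from h import *
im=np.load('pics/w7.npz')['im'];s=vision.read_camera('scene')
a=cv2.resize(im[60:260,120:400,::-1],(560,400),interpolation=cv2.INTER_CUBIC)
b=cv2.resize(s[200:300,230:350,::-1],(240,200),interpolation=cv2.INTER_CUBIC)
c=np.zeros((400,800,3),np.uint8);c[:,:560]=a;c[:200,560:]=b
d=vision.read_camera('side'); c[200:,560:]=cv2.resize(d[180:260,180:276,::-1],(240,200),interpolation=cv2.INTER_CUBIC)
cv2.imwrite('pics/w7c.png',c)
E
```

```text
12.5 [ 0.5764 -0.0377  0.066 ] [3.1373 0.0014 1.6002] [-0.1978  0.6027  1.5791 -0.0004  0.9553 -0.2269]
```

View pics/w7c.png

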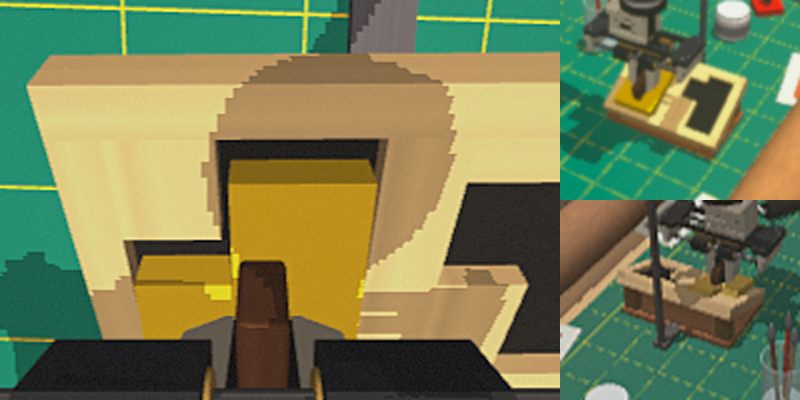

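Request:
{"api": "move_arm", "payload": {
  "rows": [
    [-1,1,2.5,0,1],
    [0,2,1,0,1],
    [0,0,0,0,1]
  ]
}}

```text
time: 12.9
tool_pos: [0.5757, -0.0359, 0.0668]
tool_rot: [3.138, 0.003, 1.6]
contact_force: [-0.5, -8.3, 8.6]
opening: 0.0139
grip_force: 23.9
```

Request:
{"api": "move_arm", "payload": {
  "rows": [
    [0,0,-1.5,0,1],
    [0,0,-1.5,0,1],
    [0,0,0,0,1]
  ]
}}

```text
time: 13.2
tool_pos: [0.5758, -0.0359, 0.0665]
tool_rot: [3.137, 0.003, 1.6]
contact_force: [-8.7, -6.1, 29.2]
opening: 0.0138
grip_force: 24.7
```

Request:
{"api": "move_arm", "payload": {
  "rows": [
    [-1,0,3,0,1],
    [-1,0,0,0,1],
    [0,0,-1.5,0,1],
    [0,0,-1.5,0,1],
    [0,0,0,0,1]
  ]
}}

```text
time: 13.7
tool_pos: [0.5745, -0.0351, 0.0668]
tool_rot: [3.135, 0.002, 1.6]
contact_force: [-6.7, -2.6, 33.1]
opening: 0.0143
grip_force: 25.0
```

Request:
{"api": "move_arm", "payload": {
  "rows": [
    [1,0,2.5,0,1],
    [0,0,0,0,1],
    [0,0,0,0,0.5],
    [0,0,0,0,0.3],
    [0,0,0,0,0.3],
    [0,0,0,0,0.3],
    [0,0,0,0,0.3]
  ]
}}

```text
time: 14.4
tool_pos: [0.5764, -0.0352, 0.067]
tool_rot: [3.134, 0.002, 1.6]
contact_force: [3.9, -3.1, 11.8]
opening: 0.0318
grip_force: 6.1
```

Request:
{"api": "move_arm", "payload": {
  "rows": [
    [0,0,10,0,0.3],
    [0,0,20,0,0.3],
    [0,0,20,0,0.3],
    [0,-10,30,0,0.3],
    [0,-10,0,0,0.3],
    [0,0,0,0,0.3]
  ]
}}

```text
time: 15.0
tool_pos: [0.5733, -0.055, 0.1448]
tool_rot: [3.141, 0.0, 1.599]
contact_force: [-0.0, -0.3, -0.7]
opening: 0.0322
grip_force: 0.0
```

```bash
python3 snap.py w8; python3 - <<'E'
from h import *
z=np.load('pics/w8.npz');im=z['im'];K=vision.get_calibration('wrist')['K']
x0,y0,yaw=np.load('cradle.npy');Rc=(R.from_euler('z',yaw)*R.from_euler('y',-.42)).as_matrix();c=np.array([x0,y0,.05])
Q=lambda a:proj(K,z['T'],c+np.array(a)/1e3@Rc.T)
print('seated plate top px in crop',((Q([[48,15,16],[48,55,16],[14,55,16],[14,85,16],[-48,85,16],[-48,15,16]])-[120,60])*2).round())
a=cv2.resize(im[60:260,120:400,::-1],(560,400),interpolation=cv2.INTER_CUBIC)
c=np.zeros((400,800,3),np.uint8);c[:,:560]=a
s=vision.read_camera('scene');d=vision.read_camera('side')
c[:200,560:]=cv2.resize(s[200:300,230:350,::-1],(240,200),interpolation=cv2.INTER_CUBIC)
c[200:,560:]=cv2.resize(d[180:260,180:276,::-1],(240,200),interpolation=cv2.INTER_CUBIC)
cv2.imwrite('pics/w8c.png',c)
E
```

```text
15.05 [ 0.5727 -0.0543  0.1439] [-3.1401 -0.0007  1.599 ] [-0.228   0.5086  1.4998  0.0003  1.1348 -0.2563]
seated plate top px in crop [[348.  94.]
 [246.  94.]
 [247. 169.]
 [178. 170.]
 [191. 275.]
 [329. 274.]]
```

View pics/w8c.png

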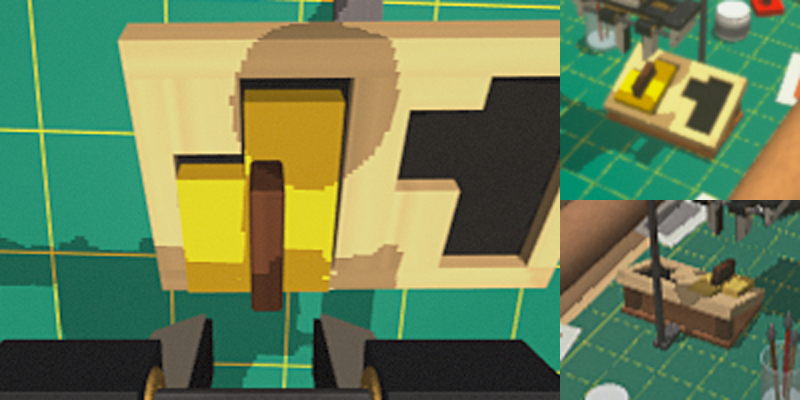

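Request:
{"api": "move_arm", "payload": {
  "rows": [
    [2,-25,0,0,1],
    [1.5,-21,0,0,1],
    [0,0,-25,0,1],
    [0,0,-25,0,1],
    [0,0,-25,0,1],
    [0,0,-5,0,1],
    [0,0,0,0,1]
  ]
}}

```text
time: 15.85
tool_pos: [0.576, -0.0997, 0.0634]
tool_rot: [-3.139, -0.001, 1.6]
contact_force: [-0.5, 0.1, 0.7]
opening: 0.0005
grip_force: 0.0
```

Request:
{"api": "move_arm", "payload": {
  "rows": [
    [0,8,0,0,1],
    [0,5,0,0,1],
    [0,4,0,0,1],
    [0,0,0,0,1]
  ]
}}

```text
time: 16.25
tool_pos: [0.5771, -0.0825, 0.0655]
tool_rot: [3.14, 0.0, 1.601]
contact_force: [1.5, -0.7, -0.3]
opening: 0.0005
grip_force: 0.0
```

Request:
{"api": "move_arm", "payload": {
  "rows": [
    [0,3,0,0,1],
    [0,3,0,0,1],
    [0,3,-1,0,1],
    [0,0,0,0,1]
  ]
}}

```text
time: 16.65
tool_pos: [0.5775, -0.0756, 0.0646]
tool_rot: [3.14, 0.002, 1.599]
contact_force: [0.1, -0.1, -1.1]
opening: 0.0003
grip_force: 0.6
```

Request:
{"api": "move_arm", "payload": {
  "rows": [
    [0,2,0,0,1],
    [0,2,0,0,1],
    [0,0,0,0,1]
  ]
}}

```text
time: 16.95
tool_pos: [0.5775, -0.0723, 0.0642]
tool_rot: [3.14, 0.004, 1.6]
contact_force: [0.7, -10.5, 0.4]
opening: 0.0002
grip_force: 5.3
```

Request:
{"api": "move_arm", "payload": {
  "rows": [
    [0,1.5,0,0,1],
    [0,1.5,0,0,1],
    [0,0,0,0,1]
  ]
}}

```text
time: 17.25
tool_pos: [0.5776, -0.072, 0.0643]
tool_rot: [3.14, 0.007, 1.6]
contact_force: [0.1, -20.7, 0.4]
opening: 0.0007
grip_force: 10.4
```

Request:
{"api": "move_arm", "payload": {
  "rows": [
    [0,-5,0,0,1],
    [0,-10,0,0,1],
    [0,-10,20,0,1],
    [0,0,30,0,1],
    [0,10,30,0,1],
    [-3,20,0,0,1],
    [0,0,0,0,1],
    [0,0,0,0,1]
  ]
}}

```text
time: 18.05
tool_pos: [0.5734, -0.062, 0.1433]
tool_rot: [-3.141, -0.0, 1.601]
contact_force: [-0.1, -0.7, -0.7]
opening: 0.0003
grip_force: 0.0
```

```bash
python3 snap.py w9; python3 - <<'E'
from h import *
np.set_printoptions(precision=3,suppress=True)
im=np.load('pics/w9.npz')['im']
cv2.imwrite('pics/w9c.png',cv2.resize(im[70:220,140:340,::-1],(800,600),interpolation=cv2.INTER_CUBIC))
E
```

```text
18.1 [ 0.5734 -0.0624  0.143 ] [-3.1403 -0.0004  1.6003] [-0.2412  0.5122  1.4964 -0.      1.1343 -0.2707]
```

View pics/w9c.png

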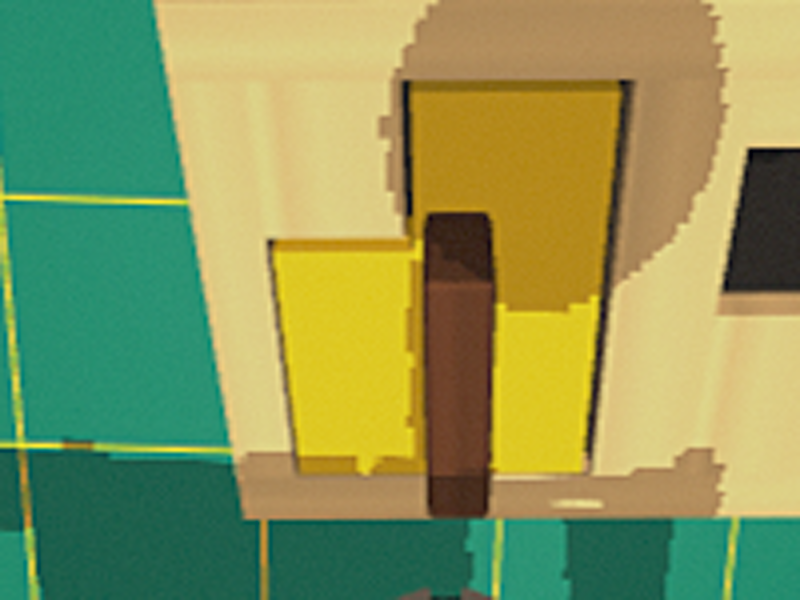

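Request:
{"api": "move_arm", "payload": {
  "rows": [
    [-10,-30,25,0.09,0],
    [-10,-30,25,0.09,0],
    [-10,-30,20,0.09,0],
    [-28,-35,0,0.052,0],
    [-28,-35,0,0.052,0],
    [-28,-35,0,0.052,0],
    [-28,-35,0,0.052,0],
    [-28,-35,0,0.052,0],
    [0,0,0,0,0],
    [0,0,0,0,0]
  ]
}}

```text
time: 19.1
tool_pos: [0.4029, -0.3283, 0.2131]
tool_rot: [3.141, -0.001, 2.126]
contact_force: [0.6, 0.1, -0.0]
opening: 0.0457
grip_force: 0.0
```

```bash
python3 snap.py w10; cat >> h.py <<'E'
def lines_corners(im,K,T,col,z,near,eps=5):
    """plate outline with the bar's gap closed: approx polygon in mm on plane z, the blob nearest `near`"""
    m=cv2.morphologyEx(mask(im,col),cv2.MORPH_CLOSE,np.ones((25,25)) if eps<0 else np.ones((3,3)))
    out=[]
    for b in blobs(m,4):
        if cv2.contourArea(b)<60: continue
        P=(onz(K,T,b[:,0],z)[:,:2]*1e3).astype(np.float32); out.append((np.linalg.norm(P.mean(0)-near),P,b))
    return sorted(out,key=lambda o:o[0])
E
python3 - <<'E'
from h import *
np.set_printoptions(precision=1,suppress=True)
K=vision.get_calibration('wrist')['K']
d=np.load('pics/w1.npz')
px=None
W=[[440.6,-321.8],[390.3,-241.5],[340.6,-288.9],[357.8,-318.7],[386.5,-306.2-0]]
th,t,r,M=fit2d([[-48,-35],[48,-35],[34,35],[0,35]],W[:4]);print('w1',th,t,r)
d=np.load('pics/w10.npz');h=cv2.cvtColor(d['im'],cv2.COLOR_RGB2HSV)
for o in lines_corners(d['im'],K,d['T'],'b',.016,np.array([387,-300])):
    print(o[0],len(o[1]),'\n',np.c_[cv2.approxPolyDP(o[1],4,True)[:,0],onz(K,d['T'],[[0,0]],.016)[:,:2].repeat(len(cv2.approxPolyDP(o[1],4,True)),0)*0], cv2.minAreaRect(o[1]))
c=(proj(K,d['T'],[[.387,-.3,.016]])[0]).astype(int);print('px',c)
E
```

```text
19.15 [ 0.4036 -0.3274  0.2132] [ 3.1413 -0.0014  2.128 ] [-0.8294  0.3444  1.5597  0.0006  1.2388 -1.3868]
w1 2.1289644339531453 [ 386.8 -299.9] [[-1.3  0.3]
 [-0.8 -0.8]
 [ 1.5  0.7]
 [ 0.7 -0.2]]
10.433504150511839 247 
 [[ 343.6 -287.2    0.    -0. ]
 [ 360.2 -315.7    0.    -0. ]
 [ 386.6 -300.8    0.    -0. ]
 [ 412.  -339.3    0.    -0. ]
 [ 444.5 -319.2    0.    -0. ]
 [ 393.  -239.3    0.    -0. ]
 [ 360.4 -261.     0.    -0. ]
 [ 366.4 -273.1    0.    -0. ]] ((389.8957824707031, -297.89276123046875), (70.0379409790039, 95.9205551147461), 33.65753936767578)
118.67117319119669 198 
 [[ 251.5 -266.2    0.    -0. ]
 [ 228.4 -284.4    0.    -0. ]
 [ 272.  -340.4    0.    -0. ]
 [ 296.4 -320.8    0.    -0. ]
 [ 292.4 -310.3    0.    -0. ]
 [ 306.9 -299.9    0.    -0. ]
 [ 292.3 -280.9    0.    -0. ]
 [ 274.4 -292.     0.    -0. ]] ((270.9399108886719, -295.9009704589844), (53.96318435668945, 72.11013793945312), 38.307098388671875)
px [251 141]
```

```bash
python3 - <<'E'
from h import *
np.set_printoptions(precision=1,suppress=True)
W=[[343.6,-287.2],[360.2,-315.7],[386.6,-300.8],[412,-339.3],[444.5,-319.2],[393,-239.3],[360.4,-261],[366.4,-273.1]]
B=[[34,35],[0,35],[0,5],[-48,5],[-48,-35],[48,-35],[48,5],[34,5]]
th,t,r,M=fit2d(B,W);print(th,t,'\n',r,'grip',t+M@[-8,-8])
# seated check of ell from w9: measured top-face px vs model shifted up to the upslope wall
d=np.load('pics/w9.npz');K=vision.get_calibration('wrist')['K'];x0,y0,yaw=np.load('cradle.npy')
Rc=(R.from_euler('z',yaw)*R.from_euler('y',-.42)).as_matrix();c=np.array([x0,y0,.05])
P=np.array([[412,92],[620,92],[590,473],[298,473],[273,250]])/4+[140,70]
L=(onplane(K,d['T'],P,c+Rc[:,2]*.016,Rc[:,2])-c)@Rc*1e3; print(L-[0,50,0])
E
```

```text
2.143778534073148 [ 390.  -297.7] 
 [[ 1.4  0.9]
 [-0.4  1. ]
 [ 0.8 -0.4]
 [ 0.1  1.5]
 [-1.  -0.1]
 [-0.4 -0.9]
 [ 0.6 -0.9]
 [-1.  -1.2]] grip [ 401.1 -300.1]
[[ 51.6   5.   16. ]
 [ 51.6 -34.4  16. ]
 [-44.1 -37.1  16. ]
 [-44.   35.2  16. ]
 [ 18.1  34.8  16. ]]
```

Request:
{"api": "move_arm", "payload": {
  "rows": [
    [-1,10,-30,0.016,0],
    [-1,10,-30,0,0],
    [-0.5,7,-30,0,0],
    [0,0,-30,0,0],
    [0,0,-20,0,0],
    [0,0,0,0,0],
    [0,0,0,0,0]
  ]
}}

```text
time: 19.85
tool_pos: [0.402, -0.2996, 0.0739]
tool_rot: [3.141, -0.0, 2.147]
contact_force: [-0.9, -0.4, 0.5]
opening: 0.0461
grip_force: 0.0
```

Request:
{"api": "move_arm", "payload": {
  "rows": [
    [-1,0,-25,0,0],
    [0,0,-20,0,0],
    [0,0,-7,0,0],
    [0,0,0,0,0],
    [0,0,0,0,1],
    [0,0,0,0,1],
    [0,0,0,0,1],
    [0,0,0,0,1],
    [0,0,0,0,1],
    [0,0,0,0,1],
    [0,0,0,0,1],
    [0,0,0,0,1]
  ],
  "newtons": 30
}}

```text
time: 21.05
tool_pos: [0.4004, -0.3006, 0.0221]
tool_rot: [3.142, 0.001, 2.146]
contact_force: [-1.2, -0.3, 5.2]
opening: 0.0134
grip_force: 30.0
```

Request:
{"api": "move_arm", "payload": {
  "rows": [
    [0,0,30,0,1],
    [0,0,45,0,1],
    [10,0,45,-0.05,1],
    [30,15,20,-0.1,1],
    [40,25,0,-0.1,1],
    [40,30,0,-0.1,1],
    [40,30,0,-0.1,1],
    [40,30,0,-0.096,1],
    [40,30,0,0,1],
    [30,25,0,0,1],
    [10,15,0,0,1],
    [0,0,0,0,1]
  ]
}}

```text
time: 22.25
tool_pos: [0.6807, -0.0976, 0.1602]
tool_rot: [-3.14, -0.001, 1.603]
contact_force: [-0.7, -0.7, -0.8]
opening: 0.014
grip_force: 30.0
```

```bash
python3 - <<'E'
from h import *
np.set_printoptions(precision=1,suppress=True)
x0,y0,yaw=np.load('cradle.npy')
for yw in (1.594,1.602):
    Rc=(R.from_euler('z',yw)*R.from_euler('y',-.42)).as_matrix();c=np.array([x0,y0,.05])
    print(yw,(c+Rc@[-.0065,-.058,.041]-[0,0,.019])*1e3)
s=monitor.observe();print(s['tool_pos']*1e3,s['tool_rot'],s['contact_force'],s['qpos'])
E
```

```text
1.594 [680.7 -35.7  65.8]
1.602 [680.9 -35.2  65.8]
[680.7 -97.6 160.2] [-3.1 -0.   1.6] [-0.7 -0.7 -0.8] [-0.3  0.7  1.1  0.   1.3 -0.3]
```

```bash
python3 - <<'E'
from h import *
Ks,Ts=KT('scene');Kd,Td=KT('side');s=.64
for u,v in (((30,213),(645,108)),((35,285),(630,175)),((30,245),(632,140))):
    p,g=tri(ray(Ks,Ts,np.array(u)*s),ray(Kd,Td,np.array(v)*s)); print((p*1e3).round(),round(g*1e3))
# px per mm at wrist
print(np.linalg.norm(proj(Ks,Ts,[[.128,-.509,.5]])-proj(Ks,Ts,[[.128,-.509,.6]]))/.64, np.linalg.norm(proj(Kd,Td,[[.128,-.509,.5]])-proj(Kd,Td,[[.128,-.509,.6]]))/.64)
for z in (.227,.4,.5,.55,.6,.65): print(z,(proj(Ks,Ts,[[.128,-.509,z]])/.64).round(),(proj(Kd,Td,[[.128,-.509,z]])/.64).round())
E
```

```text
[ 136. -505.  556.] 49
[ 121. -517.  406.] 4
[ 140. -514.  490.] 11
64.8696136391922 42.419331023914914
0.227 [[ 76. 370.]] [[612. 237.]]
0.4 [[ 45. 288.]] [[627. 177.]]
0.5 [[ 24. 234.]] [[636. 139.]]
0.55 [[ 13. 204.]] [[641. 119.]]
0.6 [[  1. 173.]] [[646.  98.]]
0.65 [[-12. 140.]] [[651.  76.]]
```

Request:
{"api": "move_arm", "payload": {
  "rows": [
    [0,25,-2,0,1],
    [0,25,-3,0,1],
    [0,12,-4,0,1],
    [0,0,0,0,1],
    [0,0,0,0,1]
  ]
}}

```text
time: 22.75
tool_pos: [0.6799, -0.0396, 0.1527]
tool_rot: [-3.141, 0.001, 1.599]
contact_force: [0.6, -1.0, -2.1]
opening: 0.014
grip_force: 30.0
```

```bash
python3 snap.py w11; python3 - <<'E'
from h import *
np.set_printoptions(precision=1,suppress=True)
s=monitor.observe();print(s['contact_force'],s['joint_efforts'])
d=np.load('pics/w11.npz');K=vision.get_calibration('wrist')['K'];T=d['T'];im=d['im']
tz=s['tool_pos'][2]; zt=tz+.019-.025
x0,y0,yaw=np.load('cradle.npy');u=np.array([np.cos(yaw),np.sin(yaw)]);v=np.array([-u[1],u[0]])
ex=proj(K,T,np.c_[[ (s['tool_pos'][:2]+u*.056+v*a) for a in (-.027,.013)],[zt,zt]]);print('expected strip-end px',ex)
m=mask(im,'b'); b=[b for b in blobs(m,5) if cv2.contourArea(b)>60]
for c in b: print(cv2.contourArea(c),cv2.boundingRect(c),cv2.approxPolyDP(c,3,True)[:,0].tolist())
h=cv2.cvtColor(im,cv2.COLOR_RGB2HSV)
y,x=ex.mean(0)[1],ex.mean(0)[0]; print(h[int(y)-8:int(y)+14:2,int(x)].tolist())
E
```

```text
22.8 [ 0.6801 -0.0399  0.1529] [3.1414 0.0007 1.5987] [-0.1706  0.6896  1.1411 -0.0007  1.3106 -0.1984]
[ 0.4 -0.5 -0.7] [  0.8 -61.1 -25.1   0.1   0.1  -0. ]
expected strip-end px [[293.6 143. ]
 [227.5 143.1]]
6061.5 (184, 138, 112, 89) [[184, 163], [188, 213], [231, 213], [239, 219], [240, 167], [244, 163], [260, 163], [266, 178], [265, 219], [292, 226], [292, 138], [233, 138], [230, 159], [189, 159]]
[[24, 55, 46], [107, 211, 98], [109, 184, 125], [108, 177, 230], [108, 181, 226], [108, 178, 226], [108, 181, 226], [108, 179, 226], [108, 177, 226], [108, 178, 226], [108, 181, 224]]
```

```bash
python3 - <<'E'
from h import *
np.set_printoptions(precision=1,suppress=True)
d=np.load('pics/w11.npz');K=vision.get_calibration('wrist')['K'];T=d['T'];im=d['im']
m=mask(im,'b'); x0,y0,yaw=np.load('cradle.npy');u=np.array([np.cos(yaw),np.sin(yaw)]);v=np.array([-u[1],u[0]])
for r in (140,144,147,150,153):
    xs=np.flatnonzero(m[r]); W=onz(K,T,[[xs[0],r],[xs[-1]+1,r]],.1469)*1e3
    L=(W[:,:2]-1e3*np.array([x0,y0])); print(r,xs[0],xs[-1]+1,(L@v),(L@u))
print('TCP cradle y',(d['T'][:2,3]*0+np.array([680.1,-39.9])-1e3*np.array([x0,y0]))@v)
E
```

```text
140 231 296 [-46.3 -85.5] [30.6 30.5]
144 231 296 [-46.2 -85.6] [28.2 28.1]
147 231 296 [-46.2 -85.7] [26.4 26.2]
150 231 296 [-46.1 -85.8] [24.5 24.4]
153 231 296 [-46.1 -85.8] [22.7 22.6]
TCP cradle y -57.05086408121652
```

Request:
{"api": "move_arm", "payload": {
  "rows": [
    [-0.8,6,-20,0,1],
    [0,0,-20,0,1],
    [0,0,-12,0,1],
    [0,0,-5,0,1],
    [0,0,0,0,1]
  ],
  "newtons": 18
}}

```text
time: 23.3
tool_pos: [0.6794, -0.033, 0.0953]
tool_rot: [-3.141, 0.0, 1.599]
contact_force: [-0.3, 0.7, -1.2]
opening: 0.0139
grip_force: 18.0
```

Request:
{"api": "move_arm", "payload": {
  "rows": [
    [0,0,-2.5,0,1],
    [0,0,-2.5,0,1],
    [0,0,-2.5,0,1],
    [0,0,0,0,1]
  ]
}}

```text
time: 23.7
tool_pos: [0.6798, -0.0324, 0.0884]
tool_rot: [3.141, 0.0, 1.6]
contact_force: [0.7, -0.4, -2.4]
opening: 0.0142
grip_force: 18.0
```

Request:
{"api": "move_arm", "payload": {
  "rows": [
    [0,0,-2.5,0,1],
    [0,0,-2.5,0,1],
    [0,0,0,0,1]
  ]
}}

```text
time: 24.0
tool_pos: [0.6799, -0.034, 0.0841]
tool_rot: [3.14, 0.002, 1.599]
contact_force: [-0.9, -5.1, 3.8]
opening: 0.0141
grip_force: 18.0
```

Request:
{"api": "move_arm", "payload": {
  "rows": [
    [-0.5,0,-2.5,0,1],
    [0,-0.3,-2.5,0,1],
    [0,0,0,0,1]
  ]
}}

```text
time: 24.3
tool_pos: [0.6798, -0.0351, 0.0794]
tool_rot: [3.139, 0.004, 1.599]
contact_force: [0.4, -7.9, 4.0]
opening: 0.014
grip_force: 18.0
```

```bash
python3 -c "
from h import *
np.set_printoptions(precision=1,suppress=True)
s=monitor.observe();print(s['contact_force'],s['joint_efforts'],s['tool_pos']*1e3)"
```

```text
[ 0.4 -7.9  4. ] [  5.5 -57.9 -21.1   2.2   0.2   0. ] [679.8 -35.1  79.4]
```

Request:
{"api": "move_arm", "payload": {
  "rows": [
    [0,0,-2.5,0,1],
    [0,0,-2.5,0,1],
    [0,0,0,0,1]
  ]
}}

```text
time: 24.6
tool_pos: [0.6803, -0.0356, 0.0756]
tool_rot: [3.138, 0.004, 1.599]
contact_force: [-0.5, -8.8, 7.9]
opening: 0.0142
grip_force: 18.0
```

Request:
{"api": "move_arm", "payload": {
  "rows": [
    [0,0,-2,0,1],
    [0,0,-2,0,1],
    [0,0,0,0,1]
  ]
}}

```text
time: 24.9
tool_pos: [0.6815, -0.0359, 0.0734]
tool_rot: [3.134, 0.005, 1.599]
contact_force: [-1.3, -9.7, 16.9]
opening: 0.0143
grip_force: 18.2
```

```bash
python3 -c "
from h import *
np.set_printoptions(precision=1,suppress=True)
s=monitor.observe();print(s['contact_force'],s['joint_efforts'],s['tool_pos']*1e3)"
```

```text
[-1.3 -9.7 16.9] [  6.3 -50.3 -17.7   2.8  -0.3   0.1] [681.5 -35.9  73.4]
```

Request:
{"api": "move_arm", "payload": {
  "rows": [
    [-1,1,2,0,1],
    [0,1,0,0,1],
    [0,0,0,0,1]
  ]
}}

```text
time: 25.2
tool_pos: [0.6804, -0.034, 0.0745]
tool_rot: [3.134, 0.006, 1.6]
contact_force: [1.3, -9.5, 9.2]
opening: 0.0142
grip_force: 18.1
```

Request:
{"api": "move_arm", "payload": {
  "rows": [
    [0,0,0,0,0.5],
    [0,0,0,0,0.3],
    [0,0,0,0,0.3],
    [0,0,0,0,0.3],
    [0,0,10,0,0.3],
    [0,-5,25,0,0.3],
    [0,-10,25,0,0.3],
    [0,-10,20,0,0.3],
    [0,0,0,0,0.3],
    [0,0,0,0,0.3]
  ]
}}

```text
time: 26.2
tool_pos: [0.6772, -0.055, 0.1504]
tool_rot: [-3.14, -0.001, 1.6]
contact_force: [0.1, 0.3, -0.0]
opening: 0.0322
grip_force: 0.0
```

```bash
python3 snap.py w12; cat > seat.py <<'E'
import sys; from h import *
np.set_printoptions(precision=1,suppress=True)
d=np.load(f'pics/{sys.argv[1]}.npz');K=vision.get_calibration('wrist')['K'];T=d['T'];x0,y0,yaw=np.load('cradle.npy')
Rc=(R.from_euler('z',yaw)*R.from_euler('y',-.42)).as_matrix();c=np.array([x0,y0,.05])
# top face only: bright/dim blue; side faces are darker
m=cv2.morphologyEx(mask(d['im'],'b'),cv2.MORPH_OPEN,np.ones((3,3)))
for b in blobs(m,3):
    if cv2.contourArea(b)<100: continue
    L=((onplane(K,T,b[:,0],c+Rc[:,2]*.016,Rc[:,2])-c)@Rc*1e3)[:,:2].astype(np.float32)-np.float32([0,-50])
    print(cv2.boundingRect(b),'\n',cv2.approxPolyDP(L,3,True)[:,0].tolist())
E
python3 seat.py w12
```

```text
26.25 [ 0.6769 -0.0547  0.1495] [-3.1384 -0.0012  1.6001] [-0.1936  0.6902  1.1496  0.0005  1.3053 -0.2231]
(207, 104, 86, 101) 
 [[34.27608871459961, 30.566728591918945], [-8.140778541564941, 34.19364547729492], [-10.507699966430664, 3.4647254943847656], [-64.22032165527344, 5.854301452636719], [-64.24562072753906, -3.7705459594726562], [25.901805877685547, -5.077167510986328], [25.863601684570312, -19.52062225341797], [3.803001642227173, -25.796493530273438], [-62.80804443359375, -22.962379455566406], [-62.8360595703125, -33.62025451660156], [41.989261627197266, -38.33679962158203], [47.0727653503418, -30.663558959960938], [47.15730667114258, 1.2496185302734375], [33.303199768066406, 3.219676971435547]]
```

Request:
{"api": "move_arm", "payload": {
  "rows": [
    [2,-20,0,0,1],
    [2,-20,0,0,1],
    [0,0,-25,0,1],
    [0,0,-25,0,1],
    [0,0,-25,0,1],
    [0,0,-6,0,1],
    [0,0,0,0,1],
    [0,0,0,0,1]
  ]
}}

```text
time: 27.05
tool_pos: [0.6827, -0.0964, 0.0713]
tool_rot: [3.14, 0.001, 1.599]
contact_force: [-0.1, -0.3, 0.8]
opening: -0.0001
grip_force: 0.0
```

Request:
{"api": "move_arm", "payload": {
  "rows": [
    [0,8,0,0,1],
    [0,6,0,0,1],
    [0,4,0,0,1],
    [0,0,0,0,1]
  ]
}}

```text
time: 27.45
tool_pos: [0.6822, -0.0765, 0.0708]
tool_rot: [3.141, 0.0, 1.601]
contact_force: [0.9, -0.5, -0.3]
opening: 0.0006
grip_force: 0.0
```

Request:
{"api": "move_arm", "payload": {
  "rows": [
    [0,2.5,0,0,1],
    [0,2.5,0,0,1],
    [0,2,0,0,1],
    [0,0,0,0,1]
  ]
}}

```text
time: 27.85
tool_pos: [0.682, -0.0703, 0.0702]
tool_rot: [3.142, -0.0, 1.6]
contact_force: [0.3, 0.7, 0.7]
opening: 0.0006
grip_force: 0.0
```

Request:
{"api": "move_arm", "payload": {
  "rows": [
    [0,2,-1,0,1],
    [0,2,-1,0,1],
    [0,2,0,0,1],
    [0,0,0,0,1]
  ]
}}

```text
time: 28.25
tool_pos: [0.6821, -0.0657, 0.0687]
tool_rot: [3.141, 0.001, 1.599]
contact_force: [-1.4, -2.4, -0.1]
opening: 0.0002
grip_force: 1.3
```

Request:
{"api": "move_arm", "payload": {
  "rows": [
    [0,2,0,0,1],
    [0,1.5,0,0,1],
    [0,0,0,0,1]
  ]
}}

```text
time: 28.55
tool_pos: [0.6819, -0.0606, 0.0679]
tool_rot: [-3.141, -0.0, 1.6]
contact_force: [-0.8, -0.7, -1.0]
opening: 0.0007
grip_force: 0.5
```

Request:
{"api": "move_arm", "payload": {
  "rows": [
    [0,1.5,0,0,1],
    [0,1.5,0,0,1],
    [0,0,0,0,1]
  ]
}}

```text
time: 28.85
tool_pos: [0.6823, -0.0593, 0.0685]
tool_rot: [3.141, 0.002, 1.6]
contact_force: [0.6, -6.3, -0.9]
opening: 0.0007
grip_force: 3.0
```

Request:
{"api": "move_arm", "payload": {
  "rows": [
    [0,1.5,0,0,1],
    [0,1.5,0,0,1],
    [0,0,0,0,1]
  ]
}}

```text
time: 29.15
tool_pos: [0.6825, -0.0589, 0.0689]
tool_rot: [3.14, 0.005, 1.599]
contact_force: [-0.1, -13.6, 1.0]
opening: 0.0004
grip_force: 6.9
```

Stopped against something; back off and measure.

Request:
{"api": "move_arm", "payload": {
  "rows": [
    [0,-6,0,0,1],
    [0,-10,0,0,1],
    [0,-10,20,0,1],
    [0,0,30,0,1],
    [0,10,30,0,1],
    [-3,20,0,0,1],
    [0,0,0,0,1],
    [0,0,0,0,1]
  ]
}}

```text
time: 29.95
tool_pos: [0.6783, -0.0504, 0.147]
tool_rot: [-3.139, -0.0, 1.601]
contact_force: [0.4, 0.5, -0.5]
opening: 0.0004
grip_force: 0.0
```

```bash
python3 snap.py w13; python3 seat.py w13
```

```text
30.0 [ 0.6783 -0.0509  0.1467] [-3.1391 -0.0004  1.6005] [-0.1874  0.6939  1.1502 -0.0001  1.3    -0.2171]
(206, 102, 86, 94) 
 [[39.41203308105469, 30.269447326660156], [3.4539098739624023, 29.781627655029297], [2.3508777618408203, 1.0900344848632812], [-43.98793029785156, -0.9780616760253906], [-43.98965072631836, -4.016578674316406], [34.03339767456055, -4.5086212158203125], [34.92206573486328, -19.27820587158203], [-43.999969482421875, -22.24578857421875], [-44.0091438293457, -38.446807861328125], [53.606937408447266, -37.162109375], [53.64652633666992, 0.7903709411621094], [44.561641693115234, 1.0028152465820312], [39.38917541503906, 6.790439605712891]]
```

Request:
{"api": "move_arm", "payload": {
  "rows": [
    [0,-30,20,0,1],
    [0,-40,40,0,1],
    [-20,-40,40,0,1],
    [-40,-30,20,0,1],
    [-40,-30,0,0,1],
    [-40,-30,0,0,0],
    [-40,-30,0,0,0],
    [-40,-30,0,0,0],
    [0,0,0,0,0],
    [0,0,0,0,0]
  ]
}}

```text
time: 31.0
tool_pos: [0.4642, -0.2988, 0.2549]
tool_rot: [-3.141, -0.001, 1.597]
contact_force: [0.2, 0.4, -0.3]
opening: 0.036
grip_force: 0.0
```

```bash
python3 - <<'E'
from h import *
np.set_printoptions(precision=1,suppress=True)
x0,y0,yaw=np.load('cradle.npy')
Rc=(R.from_euler('z',yaw)*R.from_euler('y',-.42)).as_matrix();c=np.array([x0,y0,.05])
for n in('scene','side'):
    im=vision.read_camera(n);K,T=KT(n)
    for col,yc in (('y',50),('b',-50)):
        for b in blobs(mask(im,col),6):
            L=((onplane(K,T,b[:,0],c+Rc[:,2]*.016,Rc[:,2])-c)@Rc*1e3)[:,:2]-[0,yc]
            if cv2.contourArea(b)>20 and abs(L.mean(0)).max()<40: print(n,col,cv2.contourArea(b),L.min(0),L.max(0))
s=monitor.observe();print(s['time'],s['tool_pos'])
E
```

```text
scene y 354.0 [-51.1 -44.5] [49.4 30.4]
scene b 158.5 [-47.  -40.7] [46.6 -5.8]
scene b 42.5 [0.6 5.1] [32.4 25.5]
31.1 [ 0.5 -0.3  0.3]
```

```bash
python3 -c "
from cell import workorder; print(workorder.hand_in())"
```

```text
the job is handed in; nothing more can be done
None
```

Both blocks, yellow L first and then blue T, measured seated flat in their own cutouts when I handed in at about 31 s; the hand-in gave no verdict, and I didn't check afterwards that the other things hadn't moved.

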